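Index the tube carousel to the reader

TASK

Bring the one tall tube on the sample carousel round to stand squarely in front of the grey reader post's window, by cranking the small handwheel the right number of turns: one full clockwise turn advances the carousel clockwise by one place, a sixth of a turn. Move it only by the handwheel, do not push the carousel or its tubes, and let go of the crank at the end.

Things in the scene. Friction and masses are not known exactly. Their poses are not given: they have to be found in the camera images.
- indexer: fixed base plate, 160 x 470 x 14 mm, with handwheel, carousel and reader. Origin on the bench under the handwheel's vertical axis; z up, +y along the plate to the reader. Carousel axis at y = 220 mm. Post 55 mm wide, 164 mm high, at x = 0, y = 358 mm, black window facing -y: the reading place is x = 0, y = 290 mm. Wheel: black ring, 45 mm radius, bar 12 mm, three spokes, hub, top 102 mm up
- knob (a point): upright round black crank knob, 22 mm across, on the handwheel's rim 45 mm from its axis, from 105 to 151 mm above the bench; the point is on the knob's own axis, 132 mm above the bench. It spins freely on its pin, so a grip need not turn with the wheel; 2 to 5 N drive it round. The wheel turns endlessly and stays where left. Below the knob is its steel boss on the rim, 18 mm across
- tall_tube (a point): top centre of the tall capped tube: 22 mm wide, cap 27 mm (the short ones 13 and 18), top 152 mm above the bench, fixed in the carousel 70 mm from its axis. It starts 60 to 140 degrees counterclockwise of the reading place, seen from above about the carousel's axis. The other places hold four short tubes (tops 106 mm above the bench) and one empty hole
- carousel: white carousel of two discs 176 mm across, with its tubes in six places 60 degrees apart; origin on its vertical axis 38 mm above the bench, z up, +x from the axis to the tall tube. Geared to the handwheel 6:1 in the same sense: one clockwise wheel turn, seen from above, turns it 60 degrees clockwise

How it is judged:
By the outcome, as a careful person would: the job done as asked, in the order asked, and still so for the second after the job is handed in, with the robot touching nothing.
It also fails if it takes over 51 s, if anything falls off the work surface, if the arm or the gripper's body presses on something with over 40 N, if the wrist force passes 120 N, or if a joint passes its speed limit or range.

ROBOT

A 6-joint arm with a two-finger parallel gripper is mounted at the origin on the work surface. World frame = base frame: x ahead of the robot, y to its left, z up, the work surface at z = 0. Lengths are in m, angles in degrees, forces in N, time in s.
With the tool pointing down it reaches from about 0.25 to 0.725 m from the base axis. Payload 9.7 kg.
Tool frame: the origin (TCP) lies between the finger pads; the fingertips stand 11 mm ahead of it and the grasp point (between the pads) lies 8 mm behind it; y points along the fingers, x is the direction in which the jaws open and shut, and the axes are right-handed (so a half turn about y gives the same grasp; the last joint's range is limited). The gripper opens to 85 mm and grips with 20 to 120 N. Pads are 22 mm wide; open, the fingers measure 114 mm over their backs; the gripper's body (76 mm by 85 mm) begins 54 mm behind the grasp point. The pads swing forward as they close: fully open they stand 13 mm farther back than shut.
Start: joints at [-76.146, 4.979, 10.078, 95.1, 0, 90], TCP at [0.132, -0.534, 0.242] pointing down, gripper open.
Joint ranges: [-179.16, 179.16], [-48.56, 103.87], [-65.8, 70.77], [-126.05, 130.52], [-82.76, 87.17], [-180, 180]. Speed limits (degrees/s): [127.2, 127.2, 147.25, 180, 180, 180].

INTERFACE

Orientations are given as [roll, pitch, yaw] about the fixed x, y, z axes, in that order (R = Rz(yaw) Ry(pitch) Rx(roll)).
In Python, from workcell import bot, vision gives the robot as it stands. The module is installed in compiled form; this text tells all that it offers.
- The arm moves only by the shell command python3 -m crank 'ROWS' [OPENING] [FORCE]. ROWS is text: rows parted by semicolons, each of 6 numbers parted by spaces: the shift along the tool's x, y, z in m, then the turn, a rotation vector about the tool's x, y, z in rad. A call has 1 to 8 rows; each row is the pose to reach, as a shift and turn from the pose commanded when the call began, along the tool's axes at that moment; what a row does not reach only later rows make up. A row lasts 1/10 s, in which the tool goes at most 50 mm and 8.59 degrees, less where a joint would pass 70% of its speed; a pose out of reach is approached as far as the arm can. A call with a gripper value outside its range is refused whole. OPENING is the gripper's target within -1 to 1 (shut at 1, half-way at 0, fully open at -1), set as the call begins (- or left out, the last holds). The fingers move at their own pace and stop on an object; FORCE is the grip in N (left out, the last holds). Time passes only in rows, so rows that repeat a pose let the fingers close. It gives the time, the measured TCP pose, the force and the opening at its end, in the units of the state.
- bot.get_obs(): the state, without advancing time (a new reading comes with each control period).
- vision.camera(name): name is "side" or "top"; returns the picture (400x640x3 uint8, red, green, blue); there is no depth.
- vision.get_calibration(name): a dict with "fx", "fy", "cx", "cy" (pixels), "distortion" ([k1, k2, p1, p2, k3] as OpenCV has them; the pictures are not rectified), "rvec" (rotation vector, rad) and "tvec" (3), from world to camera coordinates, as OpenCV has them. Camera axes: x right, y down, z forward; pixel columns grow to the right and rows downward; lengths in m; the calibration is good to about 2 mm. A picture is of the moment at which its call begins. get_calibration takes no time and is no camera call.
- bot.job_done(): hands the job in, once; it reports no verdict.
The state is a dict: "time": time; "q": joint angles; "qd": joint speeds; "joint_efforts": joint torques, N m; "ee_pos": TCP position; "tcp_rot": TCP orientation; "wrist_force": force on the tool from outside, world axes, zero at the start; "torque": the same for the moment, N m; "opening": finger opening in m.
Only numpy, scipy, OpenCV 4.12 (cv2) and the standard library are available. Lean on these libraries where they do the work, as an engineer would, in place of code of your own. Each camera call takes 0.05 s, during which the arm holds its last target. There are 200 camera calls.

## Working session

There is one attempt and no reset: what is moved stays moved. The work goes in short steps, Python scripts to look and compute and a shell command to move; the robot and the scene stay as the last step left them, time stands still between calls to the robot, and variables do not carry over. Pictures are saved under pics/ and viewed, about 8 in all and at most 12, crops included, and the job is handed in when it is done.

```bash
mkdir -p pics
python3 - <<'E'
from workcell import bot, vision
import cv2
for n in("top","side"):
    cv2.imwrite(f"pics/{n}0.png",vision.camera(n)[:,:,::-1]); c=vision.get_calibration(n);print(c)
o=bot.get_obs();print(o["time"],o["ee_pos"],o["tcp_rot"],o["opening"],o["wrist_force"])
E
```

```text
{'fx': 409.879670489293, 'fy': 409.879670489293, 'cx': 318.28936008705483, 'cy': 202.63108955081657, 'distortion': array([-0.00950458,  0.        ,  0.        ,  0.        ,  0.        ]), 'rvec': array([ 2.1489343 , -2.20161565,  0.12110549]), 'tvec': array([6.68465980e-04, 5.09881367e-01, 7.46310779e-01])}
{'fx': 430.9103269818968, 'fy': 430.9103269818968, 'cx': 325.8239071789368, 'cy': 205.2270517176679, 'distortion': array([-0.07718231,  0.        ,  0.        ,  0.        ,  0.        ]), 'rvec': array([ 0.56055043, -2.80126659,  0.98944862]), 'tvec': array([0.46419384, 0.23814141, 0.61063383])}
0.1 [ 0.13165586 -0.53380643  0.24166334] [-8.99996359e+01  6.90023990e-02 -7.61468898e+01] 0.08534160014182716 [-0.68450199  0.03856158 -0.06380029]
```

View pics/top0.png

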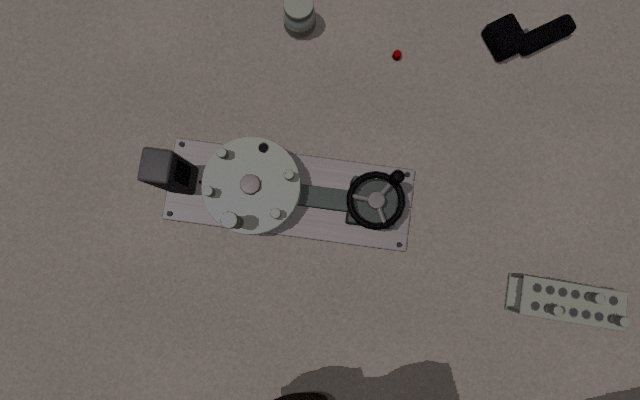

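View pics/side0.png

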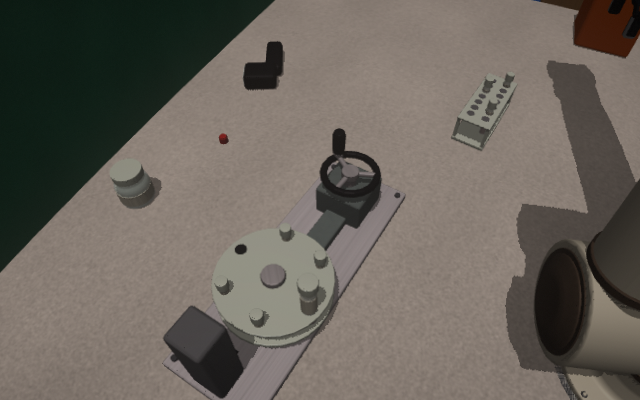

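Top view: plate with reader post at (160,170), carousel hub (250,184), tall tube (231,220), wheel hub (376,200), knob (398,176). In the side view the knob is at (339,140), the tall tube cap at (308,284).

```bash
cat > h.py <<'E'
import numpy as np, cv2
from workcell import bot, vision
def ray(n,u,v):
    c=vision.get_calibration(n);K=np.array([[c["fx"],0,c["cx"]],[0,c["fy"],c["cy"]],[0,0,1]])
    R=cv2.Rodrigues(c["rvec"])[0];p=cv2.undistortPoints(np.array([[[u,v]]],float),K,c["distortion"])[0,0]
    return -R.T@c["tvec"],R.T@np.array([*p,1])
def at(n,u,v,z):
    o,d=ray(n,u,v);return o+d*(z-o[2])/d[2]
def proj(n,P):
    c=vision.get_calibration(n);K=np.array([[c["fx"],0,c["cx"]],[0,c["fy"],c["cy"]],[0,0,1]])
    return cv2.projectPoints(np.array(P,float).reshape(-1,3),c["rvec"],c["tvec"],K,c["distortion"])[0][:,0]
E
python3 - <<'E'
from h import *
# plate screws/corners, hub etc
im=cv2.imread("pics/top0.png");g=cv2.cvtColor(im,cv2.COLOR_BGR2GRAY)
m=(g<45).astype(np.uint8)[150:250,330:420]*255
cs=cv2.findContours(m,0,2)[0]
for c in cs:
    if cv2.contourArea(c)>100:
        print("dark",cv2.boundingRect(c),cv2.minEnclosingCircle(c))
m2=m.copy();n,l,s,ct=cv2.connectedComponentsWithStats(255-m)
for i in range(n):
    if s[i,4]>60:print("hole",s[i],ct[i]+[330,150])
for nm,n,u,v,z in[("hub","top",376,200,.102),("knob","top",398,175.5,.151),("tall","top",230,218.5,.152),("car","top",250,184,.1),
 ("hubS","side",350,171,.102),("knobS","side",339,132,.151),("tallS","side",308,284,.152),("carS","side",273,275,.1)]:
    print(nm,at(n,u,v,z).round(4))
for u,v in[(182,144),(170,213),(407,174.5),(399,244)]:print("screw",at("top",u,v,.014).round(4))
cv2.imwrite("pics/z1.png",cv2.resize(np.hstack([im[130:260,200:300],im[130:260,330:430],cv2.imread("pics/side0.png")[115:245,300:400]]),None,fx=2.6,fy=2.6,interpolation=2))
E
```

```text
dark (15, 20, 63, 60) ((46.5, 49.0), 38.20022964477539)
hole [   0   20   79   76 1447] [376.07325501 198.64270905]
hole [   0    0   90  100 6081] [374.00805789 199.29320835]
hole [  22   28   46   45 1432] [375.66829609 200.70391061]
hub [ 0.5043 -0.1089  0.102 ]
knob [ 0.5375 -0.1379  0.151 ]
tall [0.4754 0.1286 0.152 ]
car [0.537  0.1049 0.1   ]
hubS [ 0.5047 -0.1078  0.102 ]
knobS [ 0.5377 -0.1378  0.151 ]
tallS [0.4722 0.1341 0.152 ]
carS [0.5344 0.1148 0.1   ]
screw [0.6311 0.249  0.014 ]
screw [0.4978 0.2706 0.014 ]
screw [ 0.5614 -0.1843  0.014 ]
screw [ 0.4284 -0.1629  0.014 ]
```

View pics/z1.png

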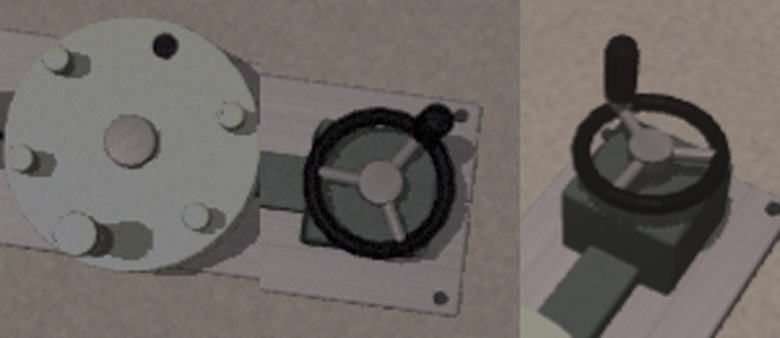

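Plate yaw is about −9.1°, wheel axis (0.5045, −0.1085) and knob at (0.538, −0.138). The tall tube stands about 80° counterclockwise of the reading place, so roughly 1.34 turns. I'll move above the knob, turning yaw to −90° so that tool x = −Y and tool z = +X.

```bash
python3 -m crank '-0.287 0 0.489 0 0.2417 0;-0.287 0 0.489 0 0.2417 0;-0.287 0 0.489 0 0.2417 0;-0.287 0 0.489 0 0.2417 0;-0.287 0 0.489 0 0.2417 0;-0.287 0 0.489 0 0.2417 0;-0.287 0 0.489 0 0.2417 0;-0.287 0 0.489 0 0.2417 0' -0.3 30
```

```text
time: 0.9
ee_pos: [0.4174, -0.2549, 0.2422]
tcp_rot: [-90.0, -0.0, -90.0]
wrist_force: [1.0, -0.6, 0.8]
opening: 0.0555
```

```bash
python3 -m crank '-0.117 0 0.120 0 0 0;-0.117 0 0.120 0 0 0;-0.117 0 0.120 0 0 0;-0.117 0 0.120 0 0 0;-0.117 0 0.120 0 0 0;-0.117 0 0.120 0 0 0'
python3 - <<'E'
from h import *
cv2.imwrite("pics/s2.png",cv2.resize(np.hstack([vision.camera("side")[50:250,220:440],vision.camera("top")[100:300,300:480]]),None,fx=2,fy=2)[:,:,::-1]); print(bot.get_obs()["ee_pos"])
E
```

```text
time: 1.5
ee_pos: [0.5359, -0.1398, 0.2419]
tcp_rot: [-90.1, -0.0, -90.0]
wrist_force: [0.1, 0.2, 0.2]
opening: 0.0552
[ 0.53556882 -0.14059552  0.24244523]
```

View pics/s2.png

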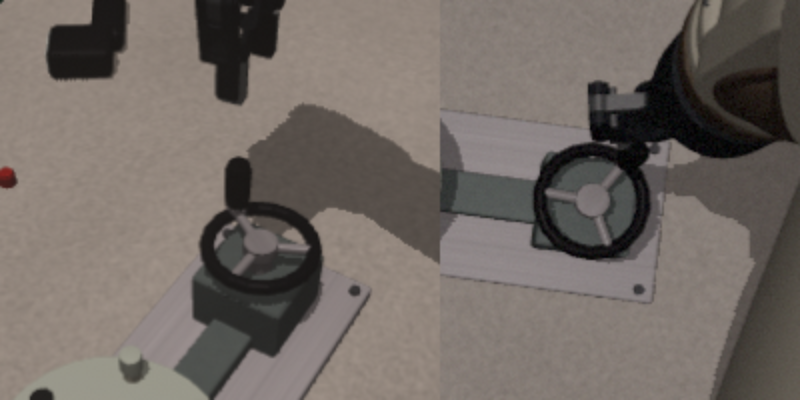

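The gripper hangs above the knob (side view knob at about (238,185) in the crop, gripper directly above). Descend, then close.

```bash
python3 -m crank '0 0.04 0.001 0 0 0;0 0.08 0.001 0 0 0;0 0.10 0.001 0 0 0;0 0.117 0.001 0 0 0;0 0.117 0.001 0 0 0;0 0.117 0.001 0 0 0'; python3 -m crank '0 0 0 0 0 0;0 0 0 0 0 0;0 0 0 0 0 0;0 0 0 0 0 0;0 0 0 0 0 0;0 0 0 0 0 0;0 0 0 0 0 0;0 0 0 0 0 0' 1 30
python3 - <<'E'
from h import *
a=vision.camera("side");o=bot.get_obs();print(o["ee_pos"],o["opening"],o["wrist_force"],o["time"])
cv2.imwrite("pics/s3.png",cv2.resize(a[80:240,240:440],None,fx=2.5,fy=2.5)[:,:,::-1])
E
```

```text
time: 2.2
ee_pos: [0.5369, -0.1405, 0.1261]
tcp_rot: [-90.0, -0.0, -90.1]
wrist_force: [-0.5, -0.6, 0.8]
opening: 0.0554
time: 3.0
ee_pos: [0.5376, -0.1396, 0.1267]
tcp_rot: [-89.9, -0.0, -90.0]
wrist_force: [-2.5, 1.1, 5.5]
opening: 0.0207
[ 0.53760496 -0.13958447  0.12663577] 0.020997427250345032 [-2.30258179  0.24933721  5.79978635] 3.05
```

View pics/s3.png

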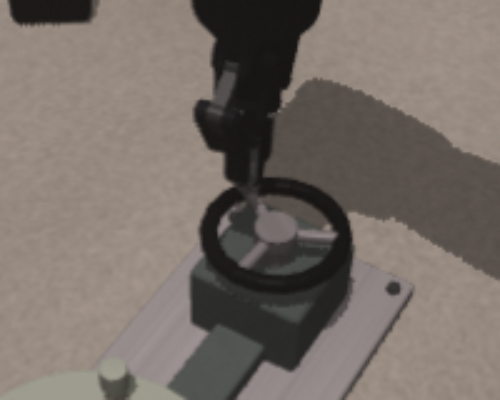

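Gripped (opening 21 mm). Compute the arc tables.

Run:
```python
from numpy import *
for k in range(4):
    t0=-42-96*k; t=radians(t0-12*arange(1,9)); a=radians(t0)
    print(t0,'; '.join(f"{-.045*(sin(x)-sin(a)):.4f} 0 {.045*(cos(x)-cos(a)):.4f} 0 0 0" for x in t))
```

```text
-42 0.0063 0 -0.0070 0 0 0; 0.0110 0 -0.0151 0 0 0; 0.0139 0 -0.0241 0 0 0; 0.0149 0 -0.0334 0 0 0; 0.0139 0 -0.0428 0 0 0; 0.0110 0 -0.0517 0 0 0; 0.0063 0 -0.0599 0 0 0; 0.0000 0 -0.0669 0 0 0
-138 -0.0076 0 -0.0055 0 0 0; -0.0162 0 -0.0094 0 0 0; -0.0254 0 -0.0113 0 0 0; -0.0348 0 -0.0113 0 0 0; -0.0440 0 -0.0094 0 0 0; -0.0526 0 -0.0055 0 0 0; -0.0602 0 -0.0000 0 0 0; -0.0665 0 0.0070 0 0 0
-234 -0.0047 0 0.0081 0 0 0; -0.0076 0 0.0171 0 0 0; -0.0086 0 0.0265 0 0 0; -0.0076 0 0.0358 0 0 0; -0.0047 0 0.0448 0 0 0; -0.0000 0 0.0529 0 0 0; 0.0063 0 0.0599 0 0 0; 0.0139 0 0.0654 0 0 0
-330 0.0086 0 0.0038 0 0 0; 0.0178 0 0.0058 0 0 0; 0.0272 0 0.0058 0 0 0; 0.0364 0 0.0038 0 0 0; 0.0450 0 0.0000 0 0 0; 0.0526 0 -0.0055 0 0 0; 0.0589 0 -0.0125 0 0 0; 0.0636 0 -0.0207 0 0 0
```

```bash
python3 -m crank '0.0063 0 -0.007 0 0 0; 0.011 0 -0.0151 0 0 0; 0.0139 0 -0.0241 0 0 0; 0.0149 0 -0.0334 0 0 0; 0.0149 0 -0.0334 0 0 0'
python3 -c "
from h import *
o=bot.get_obs();print(o['ee_pos'],o['opening'],o['wrist_force'],o['torque'])"
```

```text
time: 3.55
ee_pos: [0.5035, -0.1539, 0.1266]
tcp_rot: [-89.9, 0.1, -90.0]
wrist_force: [-3.0, 6.1, 6.7]
opening: 0.021
[ 0.50350456 -0.15385285  0.12660247] 0.021043511905482374 [-2.9846316   6.09316661  6.71783142] [ 1.31406953  0.53304382 -0.04447324]
```

```bash
python3 -m crank '-0.001 0 -0.0094 0 0 0;-0.0039 0 -0.0183 0 0 0;-0.0086 0 -0.0265 0 0 0;-0.0149 0 -0.0335 0 0 0' && python3 -m crank '-0.0076 0 -0.0055 0 0 0; -0.0162 0 -0.0094 0 0 0; -0.0254 0 -0.0113 0 0 0; -0.0348 0 -0.0113 0 0 0; -0.0440 0 -0.0094 0 0 0; -0.0526 0 -0.0055 0 0 0; -0.0602 0 -0.0000 0 0 0; -0.0665 0 0.0070 0 0 0'
python3 - <<'E'
from h import *
a=vision.camera("top");print(bot.get_obs()["wrist_force"])
cv2.imwrite("pics/t4.png",cv2.resize(a[100:300,130:450],None,fx=2.5,fy=2.5)[:,:,::-1])
E
```

```text
time: 3.95
ee_pos: [0.4716, -0.1395, 0.1267]
tcp_rot: [-89.7, 0.0, -90.0]
wrist_force: [8.7, 3.3, 1.6]
opening: 0.0207
time: 4.75
ee_pos: [0.4774, -0.0729, 0.1266]
tcp_rot: [-90.0, -0.1, -90.0]
wrist_force: [-1.2, -3.2, 8.6]
opening: 0.0209
[-0.86857508  0.33760136  9.78385198]
```

View pics/t4.png

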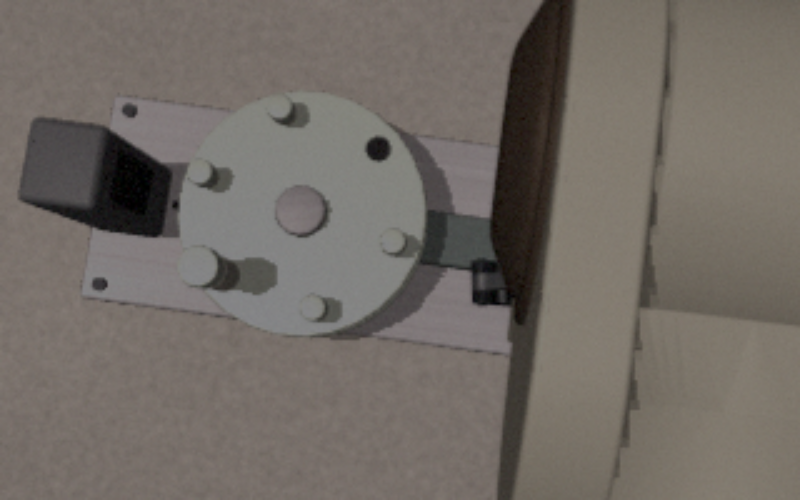

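The tube has advanced about 32° clockwise; the tall cap is now at crop (198,266). Continue.

```bash
python3 -m crank '-0.0047 0 0.0081 0 0 0; -0.0076 0 0.0171 0 0 0; -0.0086 0 0.0265 0 0 0; -0.0076 0 0.0358 0 0 0; -0.0047 0 0.0448 0 0 0; -0.0000 0 0.0529 0 0 0; 0.0063 0 0.0599 0 0 0; 0.0139 0 0.0654 0 0 0' && python3 -m crank '0.0086 0 0.0038 0 0 0; 0.0178 0 0.0058 0 0 0; 0.0272 0 0.0058 0 0 0; 0.0364 0 0.0038 0 0 0; 0.0450 0 0.0000 0 0 0; 0.0526 0 -0.0055 0 0 0; 0.0589 0 -0.0125 0 0 0; 0.0636 0 -0.0207 0 0 0'
python3 - <<'E'
from h import *
from numpy import *
a=vision.camera("top");b=vision.camera("side");o=bot.get_obs();print(o["wrist_force"],o["ee_pos"])
cv2.imwrite("pics/t5f.png",a[:,:,::-1]);cv2.imwrite("pics/s5f.png",b[:,:,::-1])
cv2.imwrite("pics/ts5.png",cv2.resize(hstack([a[130:250,190:310],b[215:335,205:345]]),None,fx=3,fy=3,interpolation=2)[:,:,::-1])
P=array([[.5376,-.1396],[.5035,-.1539],[.4716,-.1395],[.4774,-.0729],o["ee_pos"][:2]])
s=linalg.lstsq(c_[2*P,ones(len(P))],(P**2).sum(1),rcond=None)[0];print("centre",s[:2],"R",sqrt(s[2]+s[0]**2+s[1]**2))
print(degrees(arctan2(P[:,1]-s[1],P[:,0]-s[0])))
E
```

```text
time: 5.6
ee_pos: [0.5437, -0.0861, 0.1266]
tcp_rot: [-89.9, 0.1, -89.9]
wrist_force: [-0.6, 3.7, 9.8]
opening: 0.0204
time: 6.4
ee_pos: [0.5226, -0.1502, 0.1266]
tcp_rot: [-89.9, 0.1, -90.0]
wrist_force: [1.6, 6.7, 9.3]
opening: 0.0208
[-3.46238342  1.47152717  9.46539605] [ 0.52159612 -0.15056443  0.12660716]
centre [ 0.50463821 -0.10882125] R 0.04508265757015642
[ -43.03845472  -91.44637735 -137.12071347  127.1721598   -67.89085453]
```

View pics/ts5.png

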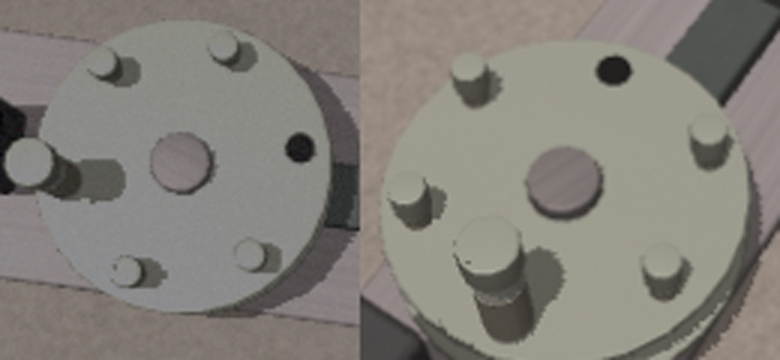

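Run:
```python
from h import *
from scipy.optimize import least_squares as ls
T=[(30,161),(103,64),(224,48),(252,251),(128,270)]; S=[(489,243),(470,67),(409,187),(709,128),(663,257)]
for n,L in(("top",[(190+x/3,130+y/3) for x,y in T]),("side",[(205+(x-360)/3,215+y/3) for x,y in S])):
    P=np.array([at(n,*p,.152 if i==0 else .106)[:2] for i,p in enumerate(L)])
    c0=np.array([.5396,.1084])
    a=np.degrees(np.arctan2(*(P-c0).T[::-1]));k=np.round((a-a[0])/60)
    f=lambda v:(P-v[:2]-.07*np.c_[np.cos(np.radians(v[2]+60*k)),np.sin(np.radians(v[2]+60*k))]).ravel()
    r=ls(f,[*c0,a[0]]);print(n,"k",k,"tall",P[0].round(4),"angles",(a-60*k).round(1),"fit",r.x.round(4),"rms mm",1e3*np.sqrt((r.fun**2).mean()))
# plate direction twice: screws, wheel->carousel
sc=[at("top",u,v,.014)[:2] for u,v in[(182,144),(170,213),(407,174.5),(399,244)]]
for d in(sc[0]-sc[2],sc[1]-sc[3]):print("read dir",np.degrees(np.arctan2(d[1],d[0])))
```

```text
top k [ 0. -1. -2. -4.  1.] tall [0.5316 0.1757] angles [96.8 95.9 94.  98.9 98.5] fit [ 0.539   0.1059 96.6947] rms mm 1.196639416712965
side k [ 0. -2. -1. -4.  1.] tall [0.5317 0.1768] angles [96.6 95.5 95.7 96.1 97.3] fit [ 0.5389  0.1075 96.1263] rms mm 0.6099256486512539
read dir 80.85542294911251
read dir 80.91359507067618
```

Carousel tube is at 96.4°, the reading direction 80.9°, so 15.5° remain, which is 93° of wheel.

Run:
```python
from numpy import *
t=radians(-67.5-93/7*arange(1,8)); a=radians(-67.5)
print('; '.join(f"{-.045*(sin(x)-sin(a)):.4f} 0 {.045*(cos(x)-cos(a)):.4f} 0 0 0" for x in t))
```

```text
0.0028 0 -0.0100 0 0 0; 0.0033 0 -0.0204 0 0 0; 0.0014 0 -0.0306 0 0 0; -0.0029 0 -0.0402 0 0 0; -0.0092 0 -0.0484 0 0 0; -0.0172 0 -0.0551 0 0 0; -0.0266 0 -0.0596 0 0 0
```

```bash
python3 -m crank '0.0028 0 -0.01 0 0 0; 0.0033 0 -0.0204 0 0 0; 0.0014 0 -0.0306 0 0 0; -0.0029 0 -0.0402 0 0 0; -0.0092 0 -0.0484 0 0 0; -0.0172 0 -0.0551 0 0 0; -0.0266 0 -0.0596 0 0 0; -0.0266 0 -0.0596 0 0 0'
python3 - <<'E'
from h import *
o=bot.get_obs();p=o["ee_pos"];print(np.degrees(np.arctan2(p[1]+.1088,p[0]-.5046)),o["wrist_force"])
a=vision.camera("top");b=vision.camera("side")
cv2.imwrite("pics/ts6.png",cv2.resize(np.hstack([a[130:250,165:295],b[215:335,205:345]]),None,fx=2.96,fy=2.96,interpolation=2)[:,:,::-1])
E
```

```text
time: 7.3
ee_pos: [0.4622, -0.1233, 0.1266]
tcp_rot: [-89.9, -0.0, -90.0]
wrist_force: [-2.4, 1.9, 9.8]
opening: 0.0206
-161.1246501443403 [-2.36841146  1.8546845   9.80499759]
```

View pics/ts6.png

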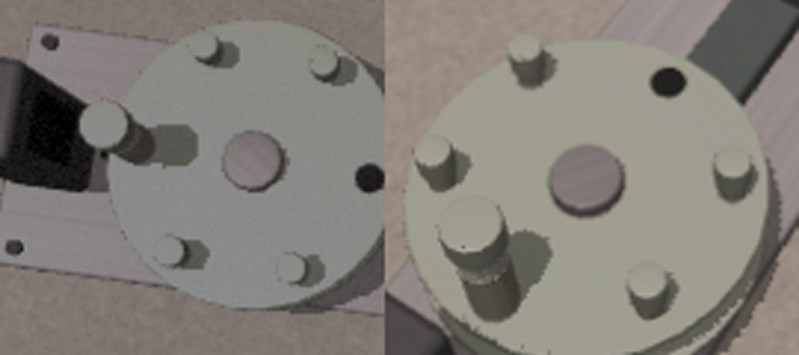

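Run:
```python
from h import *
from scipy.optimize import least_squares as ls
s=2.96
T=[(104,123),(205,45),(323,62),(171,249),(291,266)]; S=[(473,224),(526,46),(436,147),(734,161),(650,279)]
for n,L in(("top",[(165+x/s,130+y/s) for x,y in T]),("side",[(205+(x-384.8)/s,215+y/s) for x,y in S])):
    P=np.array([at(n,*p,.152 if i==0 else .106)[:2] for i,p in enumerate(L)])
    c0=np.array([.539,.1072])
    a=np.degrees(np.arctan2(*(P-c0).T[::-1]));k=np.round((a-a[0])/60)
    f=lambda v:(P-v[:2]-.07*np.c_[np.cos(np.radians(v[2]+60*k)),np.sin(np.radians(v[2]+60*k))]).ravel()
    r=ls(f,[*c0,a[0]]);print(n,k,"tall",P[0].round(4),(a-60*k).round(1),"fit",r.x.round(4),1e3*np.sqrt((r.fun**2).mean()))
print("read place", np.array([.5046,-.1088])+.29*np.array([np.cos(np.radians(80.9)),np.sin(np.radians(80.9))]))
```

```text
top [ 0. -1. -2.  1. -4.] tall [0.5509 0.1755] [80.1 79.7 79.9 81.  81.3] fit [ 0.5392  0.1063 80.4424] 0.8090962130756056
side [ 0. -2. -1. -4.  1.] tall [0.5497 0.1769] [81.2 80.7 79.8 80.  80.8] fit [ 0.5386  0.1073 80.4334] 0.5042006375591981
read place [0.55046584 0.17755   ]
```

The tube is at 80.4° against 80.9°, about 0.6 mm off, inside the measuring error. Release, lift straight up, and check.

```bash
python3 -m crank '0 0 0 0 0 0;0 0 0 0 0 0;0 0 0 0 0 0;0 0 0 0 0 0;0 0 0 0 0 0;0 0 0 0 0 0' -0.3 && python3 -m crank '0 -0.02 0 0 0 0;0 -0.05 0 0 0 0;0 -0.09 0 0 0 0;0 -0.12 0 0 0 0;0 -0.12 0 0 0 0;0 -0.12 0 0 0 0;0 -0.12 0 0 0 0'
python3 - <<'E'
from h import *
a=vision.camera("top");b=vision.camera("side")
cv2.imwrite("pics/ts7.png",cv2.resize(np.hstack([a[130:250,165:295],b[115:335,205:395][::1][:, :][100:220]]),None,fx=2.5,fy=2.5,interpolation=2)[:,:,::-1])
p=cv2.imread("pics/ts6.png")
now=cv2.resize(a[130:250,165:295],None,fx=2.96,fy=2.96,interpolation=2)[:,:,::-1]
print("mean diff vs before release",np.abs(now.astype(int)-p[:now.shape[0],:now.shape[1]])[:, :300].mean())
cv2.imwrite("pics/s7.png",cv2.resize(b[100:340,200:420],None,fx=2.3,fy=2.3)[:,:,::-1])
E
```

```text
time: 8.0
ee_pos: [0.4625, -0.1241, 0.1252]
tcp_rot: [-90.0, 0.0, -90.0]
wrist_force: [-0.0, 0.1, 0.1]
opening: 0.0552
time: 8.7
ee_pos: [0.4622, -0.124, 0.2441]
tcp_rot: [-90.1, 0.0, -90.0]
wrist_force: [-0.1, -0.5, -0.8]
opening: 0.0551
mean diff vs before release 13.807048513302034
```

View pics/s7.png

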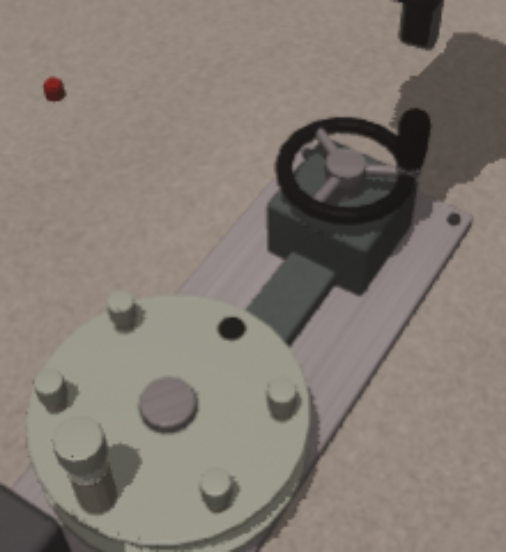

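Gripper is clear of the knob; the tall cap at crop (80,440) = pixel (234.8, 291) matches its position before release (234.8, 290.7). The top-view difference of 13.8 is larger than I'd expect, so I look at that picture.

View pics/ts7.png

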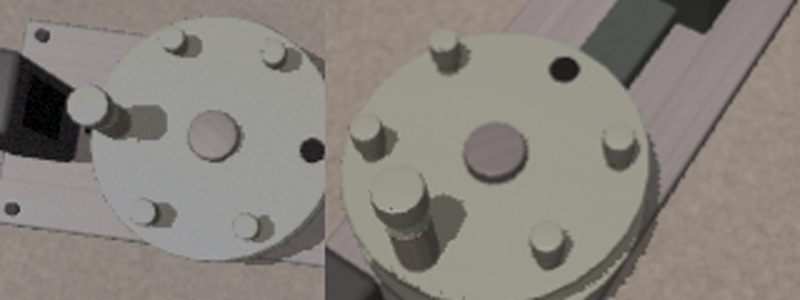

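The cap is at (35.4, 41.6) in crop pixels, against (35.1, 41.6) before, so it hasn't moved and the difference comes from something other than tube movement. Handing in.

```bash
python3 -c "
from workcell import bot
print(bot.job_done())"
```

```text
the job is handed in; nothing more can be done
None
```

The tall tube now stands in front of the reader window, and the job was handed in at about 9 s of robot time. I gripped the crank knob and turned the handwheel about 478° clockwise (1.33 turns). Then I opened the gripper and lifted it 120 mm clear.

- **Position:** before release, both cameras put the tube at 80.4°, against 80.9° for the reading place. That is about 0.6 mm off along its circle, within measuring error.
- **After release:** the tube's cap showed at the same pixels, to within a pixel, in both views, and the wrist force was about zero.
- **Forces:** the largest wrist force I read was about 10 N.
- **Checks that disagreed:**
  - The top-view picture difference before and after release was larger than expected (13.8 grey levels). I did not trace the cause, but the tube caps I compared had not moved.
  - My first estimate was 481.6° of wheel. The closer look part-way round gave about 478°, and I used that.

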